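# Hang a gas sample cylinder on the stand by its safety hook

### The job

Take the gas sample cylinder with the safety hook out of the white rack and hang it on the stand's cross rod: push the hook's mouth down over the rod until the rod is fully home in the bend and the sprung latch has flipped shut behind it. Then pull the cylinder up gently so that the shut latch bears on the rod, to prove that it holds, let it down again and leave it hanging at rest. Push with feel, never harder than 40 N or the clamp slips, and leave everything else where it is.

Things in the scene. Friction and masses are not known exactly. Their poses are not given: they have to be found in the camera images.
- cyl: Gas sample cylinder to hang: 0.55 kg, 240 mm tall, upright in a rack bore. Origin: centre of underside; z up; x to the hook's nose side, y along the hook's thickness. Steel body 40 mm across in a 42 mm rubber boot; brass valve block at z 90-103 mm with a black knob reaching 30 mm to +y; above it a dark steel hook like an upside-down U, then a carrying tab. Hung, its y lies along the rod.
- tab (a point): Grip point, middle of the carrying tab, 225 mm above the cylinder's origin, axes as cyl. Flat upright tab 36 mm wide (x), 14 mm thick (y), from the bend's top at z 204 mm up to z 240 mm. Close the fingers along y.
- hook_seat (a point): Where the rod's centre lies when fully home in the bend: 186 mm above the cylinder's origin, on its axis, axes as cyl. Hook: 14 mm thick plate; shank on the -x side (x -21.5 to -9.5 mm), bend of 9.5 mm inner radius, nose on the +x side (x 9.5 to 24 mm, flared tip) ending at z 154.5 mm. The mouth, 19 mm wide, opens downwards.
- gap (a point): Middle of the clear gap under the nose, 133 mm above the cylinder's origin, on its axis, axes as cyl. The gap is 43 mm high (z 111.5-154.5 mm), closed by the shank on the -x side, open to +x: the rod goes in here sideways from +x until it is under the mouth (x 0 to 2 mm), then the hook is lowered onto it.
- latch (a joint): Angle of the latch flap (rad): 0 shut, 1.45 folded up against the shank; under 0.15 counts as shut. It opens only inwards (up), against a spring: the rod needs about 8 to 18 N to push through, more than the cylinder's weight. It snaps shut beneath the rod only once the rod is within about 5 mm of home; then the rod has 15 mm of free play down to the flap.
- latch_plate: The sprung latch flap, bright steel, 17 mm long, 10 mm wide, 4 mm thick, across the mouth from shank to nose. Origin on its hinge line, at x = -8 mm, z = 163 mm in the cylinder's frame; x along the flap.
- stand: Fixed retort stand. Origin: centre of the underside of its black round base (170 mm across, 22 mm high); upright there 13 mm thick, 500 mm tall. A boss head on it holds the level cross rod: steel, 12 mm thick, along +y in the plane x = -25 mm, free from y = 20 to 224 mm, then a 15 mm rubber cap. Forces on the rod count as on the stand.
- rod_mark (a point): Hanging place on the cross rod at its nominal height: x = -25, y = 150, z = 225 mm in the stand's frame, axes as stand (rod along y). The rod's height was set by hand and is not measured: its centre lies up to 12 mm above or below this point. Hang the hook within 60 mm of it along the rod.
- rack: Fixed white rack block, 85 x 210 x 35 mm, with two 45 mm bores, 25 mm deep, at y = -55 and +55 mm. Origin: centre of its underside. Either bore may hold either cylinder.
- cyl_ring: The other sample cylinder, same body, with a plain closed ring on top instead of a hook, 139 mm tall, in the rack's other bore. Origin: centre of its underside. Leave it.
- jar: Clear jar with a red cap, 50 mm across, 68 mm tall; origin: centre of its underside. Leave it.
- amber: Amber bottle, 72 mm across, 170 mm tall; origin: centre of its underside. Leave it.
- tipbox: Pipette tip box, 86 x 122 x 87 mm; origin: centre of its underside. Leave it.
- pipette: Hand pipette lying down, 255 mm long, 28 mm high; origin: underside near its middle, x towards the tip. Leave it.
- tweezers: Steel tweezers lying flat, 120 mm long, 5 mm high; origin: underside of the middle. Leave them.
- spanner: Small spanner lying flat, 150 mm long; origin: underside near its middle. Leave it.
- slides: Small carton, 60 x 90 x 30 mm; origin: centre of its underside. Leave it.
There are look-alikes about, which are no part of the job. Of the things that look like the cyl, the middle-sized one is meant.

How it is judged:
By the outcome, as a careful person would: the job done as asked, in the order asked, and still so for the second after the job is handed in, with the robot touching nothing.
It also fails if it takes over 54 s, if anything falls off the work surface, if the arm or the gripper's body presses on something with over 40 N, if the wrist force passes 120 N, or if a joint passes its speed limit or range.

### The arm

A 6-joint arm with a two-finger parallel gripper is mounted at the origin on the work surface. World frame = base frame: x ahead of the robot, y to its left, z up, the work surface at z = 0. Lengths are in m, angles in rad, forces in N, time in s.
With the tool pointing down it reaches from about 0.35 to 0.775 m from the base axis. Payload 7.3 kg.
Tool frame: the origin (TCP) lies at the centre of the arm's flange, where the gripper is bolted on; the fingertips stand 178 mm ahead of it and the grasp point (between the pads) lies 159 mm ahead of it; z points along the fingers, y is the line along which they close (so a half turn about z gives the same grasp; the last joint's range is limited). The gripper opens to 92 mm and grips with 3 to 60 N. Pads are 19 mm wide; open, the fingers measure 130 mm over their backs; the gripper's body (75 mm by 190 mm) begins 47 mm behind the grasp point.
Start: joints at [-1.442, 0.342, 1.524, -0, 1.275, -0.146], TCP at [0.142, -0.505, 0.405] pointing down, gripper open.
Joint ranges: [-2.53, 2.53], [-0.77, 2.02], [0.04, 2.7], [-1, 4.14], [0.28, 2.66], [-3.11, 3.11]. Speed limits (rad/s): [2.57, 2.57, 3.14, 3.14, 3.14, 3.14].

### API

Orientations are given as [roll, pitch, yaw] about the fixed x, y, z axes, in that order (R = Rz(yaw) Ry(pitch) Rx(roll)).
In Python, from cell import telemetry, vision, ticket gives the robot as it stands.
- The arm moves only by the shell command python3 -m crank 'ROWS' [FORCE]. ROWS is JSON, a list of rows, each a list of 5 numbers: the gripper command: -1 is shut, 1 is fully open, values between are in proportion, then the shift along the tool's x, y, z in mm, then the turn about the tool's z in rad. In form: [[fingers, dx, dy, dz, roll], ...]. A call has 1 to 12 rows; each row is the pose to reach, as a shift and turn from the pose commanded when the call began, along the tool's axes at that moment; what a row does not reach only later rows make up. A row lasts 1/12 s, in which the tool goes at most 41.7 mm and 7.16 degrees, less where a joint would pass 70% of its speed; a pose out of reach is approached as far as the arm can. A call with a gripper value outside its range is refused whole. The fingers move at their own pace and stop on an object; FORCE is the grip in N (left out, the last holds). Time passes only in rows, so rows that repeat a pose let the fingers close. It gives the time, the measured TCP pose, the force, the opening and the grip force at its end, in the units of the state.
- telemetry.observe(): the state, without advancing time (a new reading comes with each control period).
- vision.read_camera(name): name is "scene" or "top" or "wrist"; returns (picture, depth): 400x640x3 uint8, red, green, blue; 400x640 float32, m along the optical axis (not along the pixel's ray), 0 where there is no reading.
- vision.get_calibration(name): a dict with "camera_matrix" (3x3 intrinsics, pixels), "rvec" (rotation vector, rad) and "tvec" (3), from world to camera coordinates, as OpenCV has them. Camera axes: x right, y down, z forward; pixel columns grow to the right and rows downward; lengths in m; the calibration is good to about 2 mm. The wrist camera is an equidistant fisheye: a pixel r from the principal point sees the ray r / f radians off the axis. A picture is of the moment at which its call begins: read the wrist's pose just before it. get_calibration takes no time and is no camera call; for the wrist camera it gives the pose at the moment of the call.
- ticket.hand_in(): hands the job in; it is judged then, once.
The state is a dict: "time": time; "qpos": joint angles; "qvel": joint speeds; "joint_efforts": joint torques, N m; "tool_pos": TCP position; "tool_rot": TCP orientation; "contact_force": force on the tool from outside, world axes, zero at the start; "torque": the same for the moment, N m; "opening": finger opening in m; "grip_force": force on a finger pad.
Only numpy, scipy, OpenCV 4.12 (cv2) and the standard library are available. Lean on these libraries where they do the work, as an engineer would, in place of code of your own. Each camera call takes 0.05 s, during which the arm holds its last target. There are 200 camera calls.

## Working session

There is one attempt and no reset: what is moved stays moved. The work goes in short steps, Python scripts to look and compute and a shell command to move; the robot and the scene stay as the last step left them, time stands still between calls to the robot, and variables do not carry over. Pictures are saved under pics/ and viewed, at most 10 in all, crops included, and the job is handed in when it is done.

```bash
ls; mkdir -p pics
cat > h.py <<'E'
import numpy as np,cv2
from cell import telemetry,vision,ticket
def cam(n):
    c=vision.get_calibration(n); K=np.array(c["camera_matrix"],float); R=cv2.Rodrigues(np.array(c["rvec"],float))[0]; t=np.array(c["tvec"],float).ravel()
    return K,R,t
def grab(n,save=None):
    c=cam(n); im,d=vision.read_camera(n)
    np.savez(f"last_{n}.npz",im=im,d=d,K=c[0],R=c[1],t=c[2])
    if save: cv2.imwrite(f"pics/{save}.png",im[:,:,::-1])
    return im,d,c
def cloud(n,im,d,c):
    K,R,t=c; v,u=np.mgrid[:d.shape[0],:d.shape[1]].astype(float)
    x=(u-K[0,2])/K[0,0]; y=(v-K[1,2])/K[1,1]
    if n=="wrist":
        r=np.hypot(x,y)+1e-12; s=np.tan(r)/r; x=x*s;y=y*s
    P=np.stack([x*d,y*d,d],-1); W=(P-t)@R
    W[d<=0]=np.nan
    return W
E
python3 - <<'E'
from h import *
for n in("scene","top"):
    im,d,c=grab(n,n+"0"); W=cloud(n,im,d,c); np.save(n+"W.npy",W)
    print(n,-c[1].T@c[2])
print(telemetry.observe())
E
```

```text
pics
scene [ 1.12201802 -0.66820613  1.2482889 ]
top [0.44425195 0.07660848 1.13903435]
{'time': 0.1, 'qpos': array([-1.44201225e+00,  3.42667269e-01,  1.52491251e+00,  4.71459141e-06,
        1.27537401e+00, -1.45994925e-01]), 'qvel': array([-2.02651994e-05, -1.13340747e-03, -1.39284636e-03, -1.61092343e-03,
       -3.59564352e-04, -1.36090246e-04]), 'joint_efforts': array([ 1.96797722e-03, -4.32003093e+01, -2.44693834e+01,  7.19947438e-02,
        5.26457315e-02, -5.33384639e-05]), 'tool_pos': array([ 0.14246064, -0.5051863 ,  0.40411004]), 'tool_rot': array([-3.14024665e+00, -2.02474178e-04,  2.74777487e-01]), 'contact_force': array([ 0.63745179, -0.38957292,  0.71750825]), 'torque': array([-0.04117276, -0.02662659,  0.02180594]), 'grip_force': 0.0, 'opening': 0.0919362179772934}
```

View pics/scene0.png

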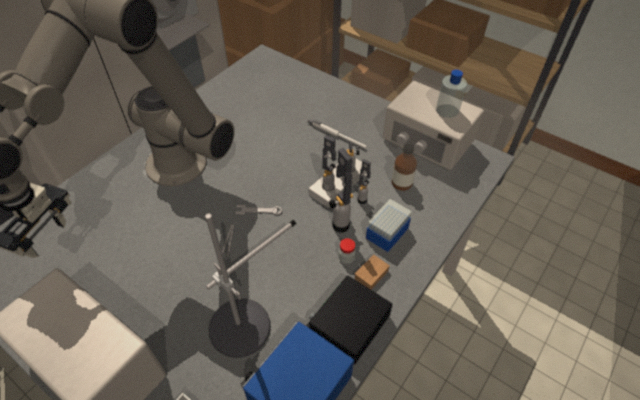

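View pics/top0.png

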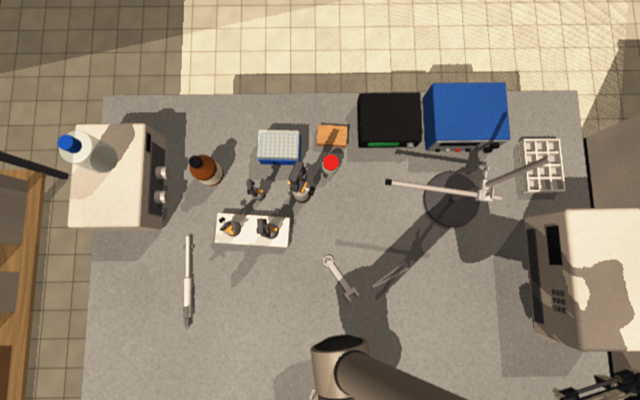

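The scene shows the rack at (330,190) with four cylinders around it, and the stand at (235,320) with its rod running to (293,223). In the top view the rack is at (253,230), free-standing look-alikes are at (258,188) and (300,182), and the rod spans (388,182) to (490,193).

Run:
```python
from h import *
a=cv2.imread("pics/top0.png")[135:260,200:350]; b=cv2.imread("pics/scene0.png")[115:245,290:420]
a=cv2.resize(a,None,fx=2.6,fy=2.6*1,interpolation=2); b=cv2.resize(b,None,fx=3,fy=3,interpolation=2)
h=max(a.shape[0],b.shape[0]); o=np.zeros((h,a.shape[1]+b.shape[1],3),np.uint8); o[:a.shape[0],:a.shape[1]]=a;o[:b.shape[0],a.shape[1]:]=b
cv2.imwrite("pics/crop1.png",o)
W=np.concatenate([np.load(n+"W.npy").reshape(-1,3) for n in("top","scene")])
src=np.r_[np.zeros(256000),np.ones(256000)]
T=np.load("topW.npy")
for u,v in((230,228),(268,228),(258,188),(300,182),(388,182),(485,190),(253,240)): print((u,v),T[v,u].round(3))
# clusters above 0.1 around rack
from scipy.ndimage import label
for n in("top","scene"):
    P=np.load(n+"W.npy").reshape(-1,3); P=P[np.isfinite(P).all(1)]
    m=(P[:,2]>.11)&(P[:,2]<.4)&(P[:,0]>.3)&(P[:,0]<.85)&(P[:,1]>-.0)&(P[:,1]<.45); P=P[m]
    g=np.zeros((110,90),int); ij=((P[:,:2]-[.3,0])/.005).astype(int); g[ij[:,0],ij[:,1]]=1
    L,k=label(g,np.ones((3,3)))
    l=L[ij[:,0],ij[:,1]]
    for i in range(1,k+1):
        Q=P[l==i]
        if len(Q)>8: print(n,len(Q),Q.mean(0).round(3),Q.min(0).round(3),Q.max(0).round(3))
```

```text
(230, 228) [0.516 0.312 0.112]
(268, 228) [0.514 0.208 0.119]
(258, 188) [0.63  0.242 0.08 ]
(300, 182) [0.633 0.121 0.151]
(388, 182) [ 0.612 -0.094  0.245]
(485, 190) [ 0.59  -0.322  0.25 ]
(253, 240) [0.486 0.263 0.031]
top 230 [0.51  0.208 0.203] [0.491 0.19  0.11 ] [0.535 0.218 0.254]
top 88 [0.518 0.317 0.129] [0.503 0.303 0.11 ] [0.533 0.332 0.15 ]
top 22 [0.54  0.336 0.113] [0.533 0.329 0.111] [0.546 0.345 0.118]
top 527 [0.621 0.117 0.244] [0.595 0.084 0.11 ] [0.65  0.14  0.328]
top 104 [0.62  0.248 0.166] [0.607 0.243 0.114] [0.639 0.254 0.19 ]
top 439 [0.684 0.39  0.137] [0.657 0.362 0.11 ] [0.72  0.425 0.174]
scene 356 [0.515 0.208 0.19 ] [0.494 0.188 0.11 ] [0.538 0.222 0.252]
scene 11 [0.512 0.236 0.112] [0.506 0.23  0.11 ] [0.523 0.242 0.114]
scene 56 [0.529 0.321 0.125] [0.511 0.306 0.11 ] [0.55  0.34  0.154]
scene 799 [0.634 0.113 0.229] [0.598 0.078 0.11 ] [0.659 0.137 0.327]
scene 163 [0.626 0.248 0.155] [0.609 0.242 0.11 ] [0.642 0.259 0.19 ]
scene 10 [0.643 0.15  0.132] [0.636 0.145 0.128] [0.649 0.157 0.136]
scene 308 [0.696 0.386 0.137] [0.661 0.36  0.11 ] [0.726 0.415 0.173]
```

View pics/crop1.png

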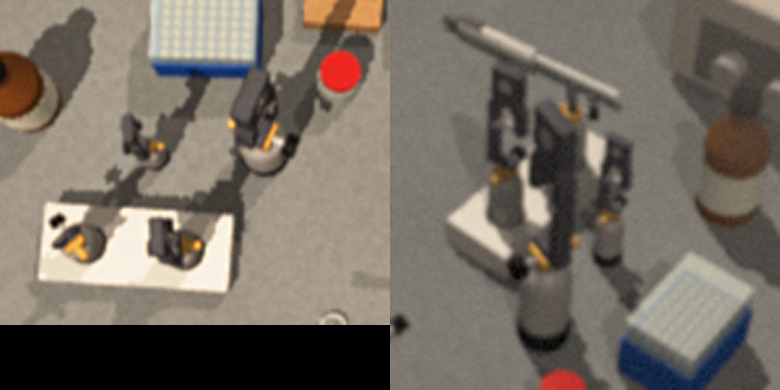

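The crop shows the target with its dark tab in the right rack bore, at crop (175,240). The ring cylinder is in the left bore at (78,240), the tall decoy at (260,120) and the small decoy at (145,145). Next I fit the tab, the knob side and the rod.

Run:
```python
from h import *
for n in("top","scene"):
    P=np.load(n+"W.npy").reshape(-1,3); P=P[np.isfinite(P).all(1)]
    def box(a,b): return P[((P>a)&(P<b)).all(1)]
    Q=box([.48,.17,.23],[.55,.24,.26]); r=cv2.minAreaRect(Q[:,:2].astype(np.float32)*1000); print(n,"tab",len(Q),r,Q[:,2].max())
    Q=box([.49,.195,.1],[.54,.25,.125]);print(" brass/knob",len(Q),Q.min(0).round(3),Q.max(0).round(3))
    Q=box([.55,-.30,.19],[.65,-.10,.27]); A=np.polyfit(Q[:,1],Q[:,0],1); Z=np.polyfit(Q[:,1],Q[:,2],1)
    res=Q[:,0]-np.polyval(A,Q[:,1])
    print(" rod",len(Q),A,np.polyval(A,-.17),res.std(),"z",Z,np.percentile(Q[:,2],[5,50,95]).round(4))
    Q=box([.55,-.15,.21],[.65,-.05,.27]);print(" tip y max",Q[:,1].max(),Q[np.argmax(Q[:,1])])
    Q=box([.5,-.5,.3],[.75,-.2,.52]);print(" upright",len(Q),np.median(Q,0).round(3), Q.min(0),Q.max(0))
    Q=box([.5,-.5,.015],[.75,-.1,.03]);print(" base",len(Q),Q.min(0).round(3),Q.max(0).round(3))
    Q=box([.4,.1,.030],[.6,.4,.04]);print(" rack",len(Q),cv2.minAreaRect(Q[:,:2].astype(np.float32)*1000))
```

```text
top tab 108 ((511.9208679199219, 210.60903930664062), (14.336718559265137, 34.91290283203125), 89.74092864990234) 0.2537701346809425
 brass/knob 55 [0.491 0.196 0.104] [0.523 0.241 0.123]
 rod 418 [0.15955527 0.62986262] 0.6027382208745852 0.003380919803927916 z [-0.00051126  0.24099377] [0.2368 0.2413 0.2446]
 tip y max -0.08750805320914588 [ 0.61097592 -0.08750805  0.24012741]
 upright 418 [ 0.602 -0.323  0.428] [ 0.5971588  -0.33257696  0.3014436 ] [ 0.6104     -0.31916457  0.50174834]
 base 1648 [ 0.521 -0.406  0.015] [ 0.746 -0.246  0.03 ]
 rack 1508 ((519.68310546875, 244.85464477539062), (123.75891876220703, 262.34320068359375), 7.753978252410889)
scene tab 85 ((515.3598022460938, 209.57345581054688), (37.467742919921875, 17.628141403198242), 6.02377986907959) 0.2522731488554095
 brass/knob 94 [0.494 0.196 0.1  ] [0.528 0.242 0.125]
 rod 374 [0.1585147  0.63357091] 0.6066234144134778 0.003364227871288347 z [-0.00148347  0.23922403] [0.2347 0.2398 0.2438]
 tip y max -0.0877868175744024 [ 0.61336302 -0.08778682  0.2418348 ]
 upright 375 [ 0.609 -0.33   0.417] [ 0.59892319 -0.33459683  0.3006115 ] [ 0.61323879 -0.32131665  0.50059614]
 base 1961 [ 0.527 -0.41   0.015] [ 0.69  -0.248  0.03 ]
 rack 465 ((518.8841552734375, 264.25634765625), (213.4960479736328, 89.19786071777344), 86.1482925415039)
```

```bash
python3 -m crank '[[1,30,-25,-8,0.02],[1,65,-55,-20,0.05],[1,100,-85,-40,0.09],[1,135,-115,-60,0.13],[1,170,-145,-75,0.17],[1,205,-175,-90,0.2],[1,235,-200,-95,0.23],[1,265,-226,-95,0.26],[1,295,-251,-95,0.275],[1,320,-273,-95,0.275],[1,343,-292,-95,0.275],[1,353,-300,-95,0.275]]' 30
```

```text
time: 1.1
tool_pos: [0.402, -0.1174, 0.4997]
tool_rot: [-3.14, -0.001, 0.002]
contact_force: [0.2, -0.9, -0.6]
opening: 0.0916
grip_force: 0.0
```

```bash
python3 -m crank '[[1,7,-30,0,0],[1,15,-65,0,0],[1,23,-100,0,0],[1,31,-138,0,0],[1,40,-176,0,0],[1,48,-214,0,0],[1,56,-250,0,0],[1,64,-282,0,0],[1,68,-302,0,0],[1,70,-310,0,0],[1,70,-310,0,0]]'
python3 - <<'E'
from h import *
print(telemetry.observe()["tool_pos"])
im,d,c=grab("wrist","w1"); W=cloud("wrist",im,d,c); np.save("w1W.npy",W); print(c[0],-c[1].T@c[2],c[1][2])
E
```

```text
time: 2.02
tool_pos: [0.471, 0.1905, 0.499]
tool_rot: [3.141, 0.001, 0.002]
contact_force: [-1.0, -1.1, -0.6]
opening: 0.0918
grip_force: 0.0
[0.47100878 0.19054486 0.49896528]
[[309.70691629   0.         321.04747004]
 [  0.         309.70691629 198.40012015]
 [  0.           0.           1.        ]] [0.55314643 0.19072569 0.47957206] [-3.03050389e-01 -7.39235873e-04 -9.52974247e-01]
```

View pics/w1.png

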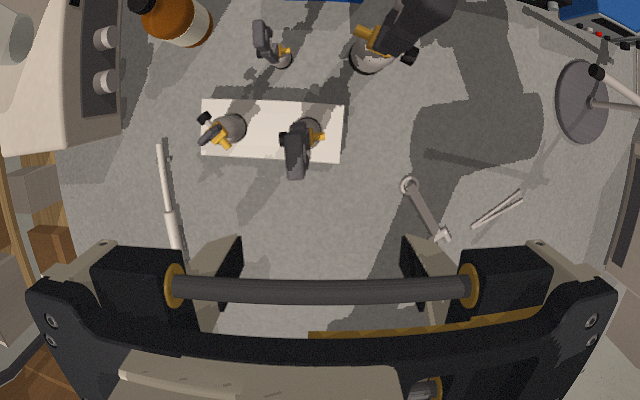

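The wrist view shows the target tab at (297,148) with brass visible on its right at (318,138). I still need to know which side the knob and nose are on.

Run:
```python
from h import *
a=cv2.imread("pics/w1.png")[100:190,190:350]; b=cv2.imread("pics/scene0.png")[130:215,300:350]
a=cv2.resize(a,None,fx=4.5,fy=4.5,interpolation=2)
cv2.imwrite("pics/crop2.png",a)
W=np.load("w1W.npy"); P=W.reshape(-1,3)
Q=P[((P>[.48,.17,.235])&(P<[.55,.24,.26])).all(1)]; print(len(Q),cv2.minAreaRect(Q[:,:2].astype(np.float32)*1000),Q.mean(0),Q[:,2].max())
for zl in range(95,255,10):
    Q=P[((P>[.47,.15,zl/1000])&(P<[.56,.26,zl/1000+.01])).all(1)]
    if len(Q): print(zl,len(Q),Q.min(0).round(3)[:2],Q.max(0).round(3)[:2])
```

```text
932 ((512.2078247070312, 211.1453094482422), (36.52703857421875, 15.044057846069336), 3.5970802307128906) [0.51322603 0.21081536 0.2494023 ] 0.2524307945298038
95 4 [0.518 0.202] [0.525 0.232]
105 211 [0.501 0.187] [0.524 0.242]
115 100 [0.502 0.203] [0.524 0.242]
125 7 [0.501 0.203] [0.503 0.208]
135 2 [0.503 0.205] [0.503 0.207]
145 3 [0.503 0.205] [0.503 0.207]
165 40 [0.497 0.204] [0.535 0.219]
175 45 [0.494 0.201] [0.534 0.218]
185 19 [0.501 0.204] [0.534 0.215]
195 76 [0.494 0.203] [0.534 0.22 ]
205 57 [0.504 0.204] [0.532 0.219]
215 41 [0.499 0.203] [0.531 0.218]
225 36 [0.498 0.203] [0.53  0.217]
235 73 [0.498 0.203] [0.53  0.218]
245 859 [0.494 0.203] [0.531 0.219]
```

View pics/crop2.png

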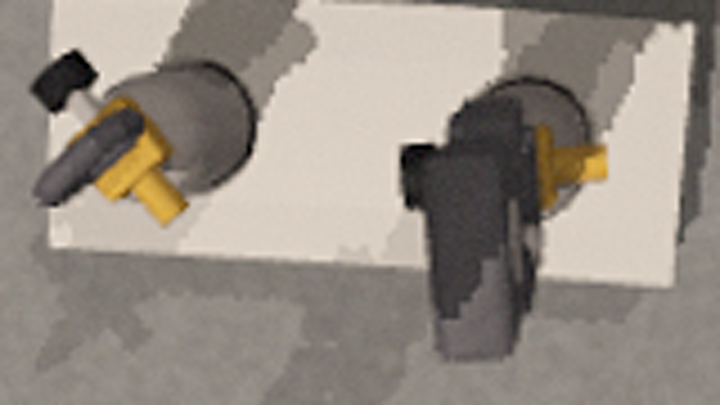

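```bash
python3 -m crank '[[1,20,-10,0,-0.03],[1,41,-20,0,-0.06],[1,41,-20,10,-0.06],[1,41,-20,40,-0.06],[1,41,-20,75,-0.06],[1,41,-20,95,-0.06],[1,41,-20,103,-0.06],[1,41,-20,103,-0.06],[0.2,41,-20,103,-0.06],[0,41,-20,103,-0.06],[-0.3,41,-20,103,-0.06]]' 30
python3 -m crank '[[-1,0,0,0,0],[-1,0,0,0,0],[-1,0,0,0,0],[-1,0,0,0,0],[-1,0,0,0,0],[-1,0,0,0,0]]' 40
```

```text
time: 2.98
tool_pos: [0.5122, 0.209, 0.3985]
tool_rot: [-3.141, -0.003, 0.059]
contact_force: [-0.1, 0.0, 0.7]
opening: 0.0764
grip_force: 0.0
time: 3.48
tool_pos: [0.5119, 0.2093, 0.3967]
tool_rot: [3.141, 0.0, 0.06]
contact_force: [0.8, 0.2, -0.1]
opening: 0.0363
grip_force: 0.0
```

```bash
python3 -m crank '[[-1,0,-1.3,0,0],[-1,0,-1.3,0,0],[-1,0,-1.3,0,0],[-1,0,-1.3,0,0],[-1,0,-1.3,0,0],[-1,0,-1.3,0,0]]' 50
```

```text
time: 3.98
tool_pos: [0.5118, 0.2106, 0.3966]
tool_rot: [-3.141, -0.0, 0.06]
contact_force: [0.8, 1.3, -0.1]
opening: 0.0135
grip_force: 49.9
```

```bash
python3 -m crank '[[-1,0,0,-2,0],[-1,0,0,-6,0],[-1,0,0,-12,0],[-1,0,0,-20,0],[-1,0,0,-30,0],[-1,0,0,-42,0],[-1,0,0,-55,0],[-1,0,0,-68,0],[-1,0,0,-80,0],[-1,0,0,-89,0],[-1,0,0,-94,0],[-1,0,0,-95,0]]' 55
```

```text
time: 4.98
tool_pos: [0.5118, 0.2105, 0.4931]
tool_rot: [-3.141, -0.002, 0.06]
contact_force: [0.3, -0.4, -6.0]
opening: 0.0137
grip_force: 54.9
```

```bash
python3 -m crank '[[-1,0,5,0,0],[-1,0,20,0,0.02],[-1,-1,48,0,0.04],[-1,-1,82,0,0.06],[-1,-2,118,0,0.08],[-1,-2,154,0,0.1],[-1,-3,190,0,0.12],[-1,-3,226,0,0.14],[-1,-4,262,0,0.16],[-1,-4,298,0,0.18],[-1,-4,326,0,0.2],[-1,-4,346,0,0.21]]'
python3 -m crank '[[-1,2,10,0,0.005],[-1,4,19,0,0.008],[-1,4,23,0,0.008],[-1,4,24,0,0.008],[-1,4,24,0,0.008]]'
python3 - <<'E'
from h import *
s=telemetry.observe();print(s["tool_pos"],s["tool_rot"],s["contact_force"])
for n in("wrist","scene","top"):
    im,d,c=grab(n,n+"2"); W=cloud(n,im,d,c); np.save(n+"W2.npy",W)
    P=W.reshape(-1,3)
    Q=P[((P>[.57,-.3,.2])&(P<[.65,-.1,.27])).all(1)]
    if len(Q)>9: A=np.polyfit(Q[:,1],Q[:,0],1);print(n,len(Q),A,np.polyval(A,-.172),np.percentile(Q[:,2],[5,50,95]).round(4))
    # hand-held cylinder
    for zl in range(110,310,20):
        Q=P[((P>[.47,-.25,zl/1000])&(P<[.57,-.1,zl/1000+.02])).all(1)]
        if len(Q)>5: print("  ",zl,len(Q),Q.min(0).round(3)[:2],Q.max(0).round(3)[:2])
E
```

```text
time: 5.98
tool_pos: [0.5281, -0.1383, 0.4906]
tool_rot: [3.141, 0.002, -0.154]
contact_force: [0.1, -0.3, -5.8]
opening: 0.0137
grip_force: 54.9
time: 6.4
tool_pos: [0.5288, -0.1587, 0.4916]
tool_rot: [-3.141, 0.0, -0.157]
contact_force: [0.3, 0.8, -5.2]
opening: 0.0136
grip_force: 54.9
[ 0.52884716 -0.15869084  0.4916275 ] [-3.14113174e+00  3.74100782e-04 -1.57192355e-01] [ 0.29312329  0.78411873 -5.21016434]
wrist 3972 [0.15872907 0.63021085] 0.6029094547574991 [0.2393 0.2427 0.2443]
   110 139 [ 0.527 -0.179] [ 0.551 -0.138]
   130 103 [ 0.535 -0.178] [ 0.549 -0.142]
   150 119 [ 0.534 -0.178] [ 0.55  -0.141]
   170 557 [ 0.516 -0.178] [ 0.549 -0.139]
   190 570 [ 0.519 -0.184] [ 0.542 -0.129]
   210 179 [ 0.528 -0.167] [ 0.542 -0.128]
   250 83 [ 0.549 -0.168] [ 0.553 -0.156]
   270 177 [ 0.548 -0.169] [ 0.552 -0.155]
   290 429 [ 0.542 -0.169] [ 0.552 -0.154]
scene 375 [0.15791869 0.63333032] 0.6061683060390685 [0.2344 0.2397 0.2434]
   110 34 [ 0.521 -0.179] [ 0.555 -0.147]
   130 23 [ 0.521 -0.179] [ 0.548 -0.143]
   150 59 [ 0.519 -0.178] [ 0.551 -0.149]
   170 101 [ 0.518 -0.178] [ 0.552 -0.142]
   190 103 [ 0.509 -0.185] [ 0.544 -0.127]
   210 74 [ 0.509 -0.17 ] [ 0.545 -0.133]
   230 27 [ 0.512 -0.165] [ 0.522 -0.151]
   250 44 [ 0.512 -0.167] [ 0.556 -0.153]
   270 54 [ 0.509 -0.167] [ 0.554 -0.154]
   290 42 [ 0.532 -0.168] [ 0.555 -0.152]
top 112 [0.18926568 0.63514768] 0.6025939857030841 [0.2375 0.2413 0.2446]
   110 24 [ 0.51  -0.162] [ 0.529 -0.137]
   130 13 [ 0.512 -0.152] [ 0.528 -0.138]
   150 17 [ 0.51  -0.161] [ 0.525 -0.139]
   170 31 [ 0.511 -0.155] [ 0.525 -0.139]
   190 6 [ 0.52  -0.151] [ 0.525 -0.136]
   210 14 [ 0.508 -0.159] [ 0.521 -0.148]
   230 11 [ 0.509 -0.155] [ 0.517 -0.148]
```

View pics/wrist2.png

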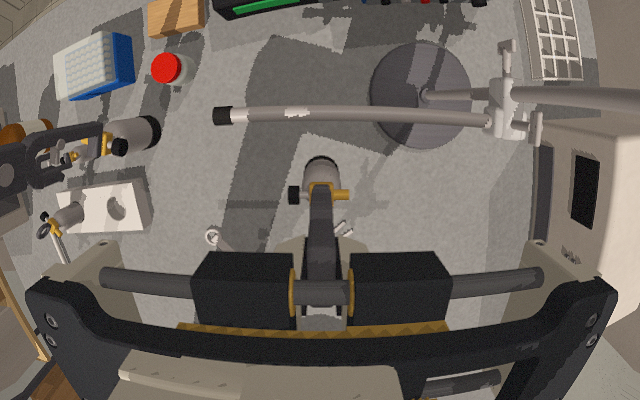

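View pics/scene2.png

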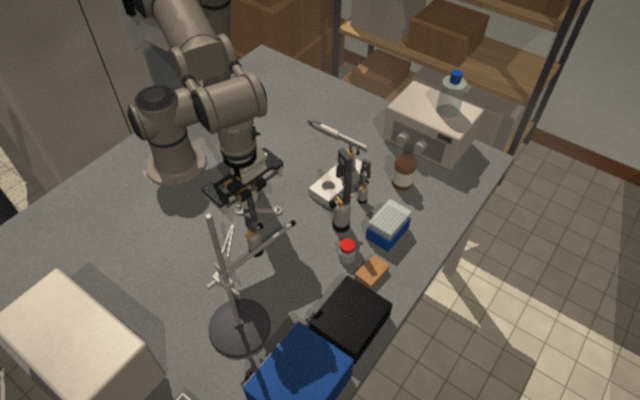

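The wrist view shows the hook in the gripper, body at (320,180), with the rod crossing ahead along (215,115)–(490,120). The scene view shows the cylinder upright in front of the rod. The rod now has to enter the gap by about 73 mm along tool x.

```bash
python3 -m crank '[[-1,2,0,0,0],[-1,6,0,0,0],[-1,12,0,0,0],[-1,20,0,0,0],[-1,29,0,0,0],[-1,38,0,0,0],[-1,47,0,0,0],[-1,56,0,0,0],[-1,63,0,0,0],[-1,68,0,0,0],[-1,69,0,0,0],[-1,69,0,0,0]]'
python3 - <<'E'
from h import *
s=telemetry.observe();print(s["tool_pos"],s["tool_rot"],s["contact_force"],s["torque"])
p=s["tool_pos"]
e=np.array([np.cos(s["tool_rot"][2]),np.sin(s["tool_rot"][2])]); f=np.array([-e[1],e[0]])
for n in("wrist","scene","top"):
    im,d,c=grab(n,n+"3"); W=cloud(n,im,d,c); P=W.reshape(-1,3)
    L=np.c_[(P[:,:2]-p[:2])@e,(P[:,:2]-p[:2])@f,P[:,2]]
    m=(abs(L[:,0])<.04)&(abs(L[:,1])>.03)&(abs(L[:,1])<.065)&(L[:,2]>.22)&(L[:,2]<.26)
    Q=L[m]
    if len(Q)>5: print(n,"rod",len(Q),"x",np.percentile(Q[:,0],[5,50,95]).round(4),"z",np.percentile(Q[:,2],[5,50,95]).round(4),Q[:,0][Q[:,2]>np.percentile(Q[:,2],80)].mean())
    for zl in (.12,.14,.16,.18,.21,.25,.27,.29,.31):
        Q=L[(abs(L[:,0])<.045)&(abs(L[:,1])<.022)&(L[:,2]>zl)&(L[:,2]<zl+.02)]
        if len(Q)>3: print("  ",zl,len(Q),Q.min(0)[:2].round(4),Q.max(0)[:2].round(4))
E
```

```text
time: 7.55
tool_pos: [0.5973, -0.1704, 0.4913]
tool_rot: [-3.142, 0.001, -0.158]
contact_force: [-0.2, 0.2, -6.6]
opening: 0.0134
grip_force: 54.9
[ 0.59734766 -0.17035707  0.49130873] [-3.14157237e+00  5.94879544e-04 -1.58054795e-01] [-0.16981884  0.19019787 -6.63857254] [ 0.02651188  0.02837686 -0.01923546]
wrist rod 1269 x [0.0015 0.0075 0.0118] z [0.2393 0.2427 0.2443] 0.006332832264842817
   0.12 138 [ 0.001  -0.0205] [0.0218 0.0208]
   0.14 116 [ 0.0079 -0.0184] [0.0208 0.019 ]
   0.16 217 [-0.0033 -0.0186] [0.0205 0.02  ]
   0.18 438 [-0.0021 -0.0184] [0.0186 0.0188]
   0.21 78 [ 0.0042 -0.0068] [0.013  0.0213]
   0.25 87 [ 0.0203 -0.0061] [0.0237 0.007 ]
   0.27 184 [ 0.0199 -0.0071] [0.023  0.0069]
   0.29 422 [ 0.0143 -0.007 ] [0.0231 0.0075]
   0.31 874 [ 0.0086 -0.0217] [0.0194 0.0217]
scene rod 124 x [0.0032 0.0096 0.0135] z [0.2342 0.2404 0.2437] 0.0092840814567956
   0.12 63 [-0.0058 -0.0195] [0.0229 0.0187]
   0.14 62 [-0.007  -0.0194] [0.022  0.0132]
   0.16 73 [-0.0088 -0.0189] [0.0222 0.0181]
   0.18 76 [-0.0045 -0.0204] [0.0195 0.0214]
   0.21 45 [-0.0185 -0.007 ] [0.0141 0.0199]
   0.25 36 [-0.0198 -0.0083] [0.0244 0.0082]
   0.27 65 [-0.0183 -0.008 ] [0.0242 0.0074]
   0.29 39 [-0.0015 -0.0073] [0.0243 0.0077]
   0.31 70 [-0.0033 -0.0219] [0.0222 0.0215]
   0.12 38 [-0.0203 -0.0119] [0.0103 0.0211]
   0.14 24 [-0.02   -0.0129] [-0.0002  0.0202]
   0.16 33 [-0.0194 -0.0088] [0.0122 0.0197]
   0.18 33 [-0.0171 -0.0054] [0.0084 0.0184]
   0.21 40 [-0.0217 -0.005 ] [0.0041 0.0215]
   0.25 18 [-0.0217 -0.0059] [-0.0097  0.01  ]
   0.27 13 [-0.0214 -0.0036] [-0.0131  0.0083]
   0.29 8 [-0.0208  0.0001] [-0.019   0.0074]
```

```bash
python3 -m crank '[[-1,2,0,0,0],[-1,4,0,0,0],[-1,5,0,0,0],[-1,5,0,0,0],[-1,5,0,3,0],[-1,5,0,6,0],[-1,5,0,9,0],[-1,5,0,12,0],[-1,5,0,14,0],[-1,5,0,16,0],[-1,5,0,18,0],[-1,5,0,18,0]]' 60
```

```text
time: 8.7
tool_pos: [0.6019, -0.1711, 0.4732]
tool_rot: [-3.141, 0.001, -0.158]
contact_force: [-0.3, 0.5, -5.5]
opening: 0.0138
grip_force: 59.9
```

```bash
python3 -m crank '[[-1,0,0,1,0],[-1,0,0,2,0],[-1,0,0,3,0],[-1,0,0,4,0],[-1,0,0,5,0],[-1,0,0,6,0],[-1,0,0,6,0]]'
python3 - <<'E'
from cell import telemetry
s=telemetry.observe();print(s["contact_force"],s["torque"])
E
```

```text
time: 9.28
tool_pos: [0.6019, -0.1711, 0.4682]
tool_rot: [3.141, -0.001, -0.158]
contact_force: [-1.0, -0.5, -3.9]
opening: 0.0137
grip_force: 59.9
[-0.99396932 -0.53187018 -3.86763584] [0.08880242 0.23320358 0.04272744]
```

```bash
python3 -m crank '[[-1,0,0,1,0],[-1,0,0,2,0],[-1,0,0,3,0],[-1,0,0,4,0],[-1,0,0,4,0]]'
python3 - <<'E'
from cell import telemetry
s=telemetry.observe();print(s["contact_force"],s["torque"])
E
```

```text
time: 9.7
tool_pos: [0.6016, -0.171, 0.4651]
tool_rot: [3.141, -0.002, -0.158]
contact_force: [-3.5, 0.9, 5.6]
opening: 0.014
grip_force: 59.9
[-3.50035444  0.94134751  5.58610098] [ 0.24265447  0.76658787 -0.0017494 ]
```

```bash
python3 -m crank '[[-1,0,0,1,0],[-1,0,0,2,0],[-1,0,0,3,0],[-1,0,0,4,0],[-1,0,0,4,0]]'
python3 - <<'E'
from cell import telemetry
s=telemetry.observe();print(s["contact_force"],s["torque"])
E
```

```text
time: 10.12
tool_pos: [0.601, -0.171, 0.4606]
tool_rot: [3.141, 0.002, -0.158]
contact_force: [-7.8, 0.8, 5.2]
opening: 0.0135
grip_force: 59.9
[-7.75978845  0.75445535  5.17069985] [0.26398098 1.65145141 0.00719033]
```

```bash
python3 -m crank '[[-1,-0.5,0,0.5,0],[-1,-1.2,0,1,0],[-1,-1.2,0,2,0],[-1,-1.2,0,3,0],[-1,-1.2,0,4,0],[-1,-1.2,0,4,0]]'
python3 - <<'E'
from cell import telemetry
s=telemetry.observe();print(s["contact_force"],s["torque"])
E
```

```text
time: 10.62
tool_pos: [0.6, -0.1709, 0.4553]
tool_rot: [3.141, 0.004, -0.158]
contact_force: [-5.7, 0.4, -0.6]
opening: 0.0138
grip_force: 59.9
[-5.67586248  0.42157707 -0.61761563] [0.11211886 1.23647593 0.03195925]
```

```bash
python3 -m crank '[[-1,-0.3,0,1,0],[-1,-0.5,0,2,0],[-1,-0.5,0,3,0],[-1,-0.5,0,4,0],[-1,-0.5,0,5,0],[-1,-0.5,0,6,0],[-1,-0.5,0,6,0]]'
python3 - <<'E'
from cell import telemetry
s=telemetry.observe();print(s["contact_force"],s["torque"])
E
```

```text
time: 11.2
tool_pos: [0.5998, -0.1708, 0.4487]
tool_rot: [-3.141, 0.003, -0.158]
contact_force: [-5.0, 0.5, -3.5]
opening: 0.0136
grip_force: 59.9
[-5.00534282  0.47305231 -3.49568442] [ 0.16555764  1.0610763  -0.00443412]
```

```bash
python3 -m crank '[[-1,0,0,1,0],[-1,0,0,2,0],[-1,0,0,3,0],[-1,0,0,4,0],[-1,0,0,4,0]]'
python3 - <<'E'
from cell import telemetry
s=telemetry.observe();print(s["contact_force"],s["torque"])
E
```

```text
time: 11.62
tool_pos: [0.5999, -0.1708, 0.4439]
tool_rot: [-3.141, 0.004, -0.158]
contact_force: [-4.1, 0.6, -8.7]
opening: 0.0138
grip_force: 59.9
[-4.1313974   0.57389122 -8.65104719] [0.12235651 0.94408385 0.08392247]
```

```bash
python3 -m crank '[[-1,0,0,0.7,0],[-1,0,0,1.4,0],[-1,0,0,2,0],[-1,0,0,2,0]]'
python3 - <<'E'
from cell import telemetry
s=telemetry.observe();print(s["contact_force"],s["torque"])
E
```

```text
time: 11.95
tool_pos: [0.6005, -0.1709, 0.4423]
tool_rot: [-3.141, 0.001, -0.158]
contact_force: [-0.2, 0.3, -6.4]
opening: 0.0135
grip_force: 59.9
[-0.18937944  0.28089924 -6.37727927] [ 0.01558949 -0.01190071  0.01057155]
```

```bash
python3 -m crank '[[-1,0,0,0.7,0],[-1,0,0,1.4,0],[-1,0,0,2,0],[-1,0,0,2,0]]'
python3 - <<'E'
from cell import telemetry
s=telemetry.observe();print(s["contact_force"],s["torque"])
E
```

```text
time: 12.28
tool_pos: [0.6004, -0.1708, 0.4418]
tool_rot: [3.141, -0.001, -0.158]
contact_force: [0.7, -0.2, -5.4]
opening: 0.0137
grip_force: 59.9
[ 0.73382977 -0.16161592 -5.37398023] [ 0.04735675  0.00357373 -0.02758556]
```

```bash
python3 -m crank '[[-1,0,0,0.5,0],[-1,0,0,1,0],[-1,0,0,1,0],[-1,0,0,1,0]]'
python3 - <<'E'
from cell import telemetry
s=telemetry.observe();print(s["contact_force"],s["torque"])
E
```

```text
time: 12.62
tool_pos: [0.6003, -0.1708, 0.4407]
tool_rot: [3.141, -0.0, -0.158]
contact_force: [-0.3, 0.1, -5.5]
opening: 0.0132
grip_force: 59.9
[-0.25370463  0.11108694 -5.48025751] [ 0.05472157  0.02696859 -0.01347758]
```

```bash
python3 -m crank '[[-1,0,0,0.5,0],[-1,0,0,1,0],[-1,0,0,1,0],[-1,0,0,1,0]]'
python3 - <<'E'
from cell import telemetry
s=telemetry.observe();print(s["contact_force"],s["torque"])
E
```

```text
time: 12.95
tool_pos: [0.6003, -0.1708, 0.4396]
tool_rot: [3.142, 0.0, -0.158]
contact_force: [-0.2, 0.0, -6.7]
opening: 0.0136
grip_force: 59.9
[-0.15205704  0.01062158 -6.66709329] [0.07650457 0.01218936 0.06936942]
```

```bash
python3 -m crank '[[-1,0,0,0.5,0],[-1,0,0,1,0],[-1,0,0,1.5,0],[-1,0,0,1.5,0]]'
python3 - <<'E'
from cell import telemetry
s=telemetry.observe();print(s["contact_force"],s["torque"])
E
```

```text
time: 13.28
tool_pos: [0.6003, -0.1708, 0.4382]
tool_rot: [3.141, -0.0, -0.158]
contact_force: [-0.3, 0.6, -5.0]
opening: 0.0139
grip_force: 59.9
[-0.26342502  0.58781756 -5.03017772] [ 0.02028503  0.00922224 -0.03919777]
```

```bash
python3 -m crank '[[-1,0,0,0.5,0],[-1,0,0,1,0],[-1,0,0,1,0],[-1,0,0,1,0]]'
python3 - <<'E'
from cell import telemetry
s=telemetry.observe();print(s["contact_force"],s["torque"])
E
```

```text
time: 13.62
tool_pos: [0.6004, -0.1709, 0.4377]
tool_rot: [3.141, -0.001, -0.158]
contact_force: [1.2, -0.9, -3.1]
opening: 0.0138
grip_force: 59.9
[ 1.21347306 -0.88370075 -3.1311947 ] [-0.00364285 -0.23844536  0.00679034]
```

```bash
python3 -m crank '[[-1,0,0,0.5,0],[-1,0,0,1,0],[-1,0,0,1,0],[-1,0,0,1,0]]'
python3 - <<'E'
from cell import telemetry
s=telemetry.observe();print(s["contact_force"],s["torque"])
E
```

```text
time: 13.95
tool_pos: [0.6003, -0.1708, 0.4374]
tool_rot: [3.141, -0.002, -0.158]
contact_force: [0.9, 0.2, 5.3]
opening: 0.014
grip_force: 59.9
[0.90686209 0.19014179 5.26669996] [ 0.14650996 -0.13542678 -0.01298648]
```

```bash
python3 -m crank '[[-1,0,0,-1,0],[-1,0,0,-2.5,0],[-1,0,0,-4.5,0],[-1,0,0,-6.5,0],[-1,0,0,-8.5,0],[-1,0,0,-10.5,0],[-1,0,0,-12,0],[-1,0,0,-13,0],[-1,0,0,-13,0]]'
python3 - <<'E'
from cell import telemetry
s=telemetry.observe();print(s["contact_force"],s["torque"])
E
```

```text
time: 14.7
tool_pos: [0.6003, -0.1708, 0.4494]
tool_rot: [3.141, -0.0, -0.158]
contact_force: [-0.0, -0.7, -5.9]
opening: 0.0137
grip_force: 59.9
[-0.01337013 -0.67486865 -5.92096635] [-0.00555892 -0.00980948 -0.02328595]
```

```bash
python3 -m crank '[[-1,0,0,-0.5,0],[-1,0,0,-1,0],[-1,0,0,-1.5,0],[-1,0,0,-2,0],[-1,0,0,-2,0],[-1,0,0,-2,0]]'
python3 - <<'E'
from cell import telemetry
s=telemetry.observe();print(s["contact_force"],s["torque"])
E
```

```text
time: 15.2
tool_pos: [0.6003, -0.1708, 0.4512]
tool_rot: [3.142, -0.0, -0.158]
contact_force: [-0.1, 0.1, -6.5]
opening: 0.0136
grip_force: 59.9
[-0.11745838  0.07162038 -6.47623446] [-0.01890904  0.03689363 -0.00309589]
```

```bash
python3 -m crank '[[-1,0,0,-0.5,0],[-1,0,0,-1,0],[-1,0,0,-1.5,0],[-1,0,0,-1.5,0],[-1,0,0,-1.5,0]]'
python3 - <<'E'
from cell import telemetry
s=telemetry.observe();print(s["contact_force"],s["torque"])
E
```

```text
time: 15.62
tool_pos: [0.6003, -0.1708, 0.4526]
tool_rot: [3.142, 0.0, -0.158]
contact_force: [-0.9, -0.0, -6.2]
opening: 0.0136
grip_force: 59.9
[-8.54652826e-01 -4.75463972e-03 -6.20735004e+00] [0.06037527 0.01944005 0.0148952 ]
```

```bash
python3 -m crank '[[-1,0,0,-0.5,0],[-1,0,0,-1,0],[-1,0,0,-1,0],[-1,0,0,-1,0]]'
python3 - <<'E'
from cell import telemetry
s=telemetry.observe();print(s["contact_force"],s["torque"])
E
```

```text
time: 15.95
tool_pos: [0.6004, -0.1709, 0.453]
tool_rot: [-3.141, 0.001, -0.158]
contact_force: [1.7, -1.0, -11.6]
opening: 0.0139
grip_force: 59.9
[  1.68269233  -1.00279681 -11.6445529 ] [-0.07372081 -0.26965784  0.01591084]
```

```bash
python3 -m crank '[[-1,0,0,-0.5,0],[-1,0,0,-0.5,0],[-1,0,0,-0.5,0],[-1,0,0,-0.5,0],[-1,0,0,-0.5,0]]'
python3 - <<'E'
from cell import telemetry
s=telemetry.observe();print(s["contact_force"],s["torque"])
E
```

```text
time: 16.37
tool_pos: [0.6003, -0.1709, 0.4534]
tool_rot: [-3.141, 0.001, -0.158]
contact_force: [2.7, -1.2, -18.2]
opening: 0.0137
grip_force: 59.9
[  2.70002037  -1.15815528 -18.15280531] [-0.20375239 -0.54302006 -0.01407994]
```

```bash
python3 -m crank '[[-1,0,0,1,0],[-1,0,0,3,0],[-1,0,0,5,0],[-1,0,0,7,0],[-1,0,0,9,0],[-1,0,0,11,0],[-1,0,0,13,0],[-1,0,0,14,0],[-1,0,0,15,0],[-1,0,0,15.5,0],[-1,0,0,16,0],[-1,0,0,16,0]]'
python3 - <<'E'
from cell import telemetry
s=telemetry.observe();print(s["contact_force"],s["torque"])
E
```

```text
time: 17.37
tool_pos: [0.6003, -0.1708, 0.4382]
tool_rot: [3.141, -0.0, -0.158]
contact_force: [0.6, 0.7, -5.7]
opening: 0.0136
grip_force: 59.9
[ 0.57669658  0.74800082 -5.67469284] [-0.01707382  0.01514618  0.02020788]
```

Proof pull gave about 12 N on the shut latch. I'll lower the last bit until the rod carries the weight.

```bash
python3 -m crank '[[-1,0,0,0.5,0],[-1,0,0,1,0],[-1,0,0,1,0],[-1,0,0,1,0],[-1,0,0,1,0]]'
python3 - <<'E'
from cell import telemetry
s=telemetry.observe();print(s["contact_force"],s["torque"])
E
```

```text
time: 17.78
tool_pos: [0.6004, -0.1708, 0.4377]
tool_rot: [3.141, -0.001, -0.158]
contact_force: [1.7, -0.8, -3.1]
opening: 0.0135
grip_force: 59.9
[ 1.69587621 -0.82182339 -3.08847717] [ 0.03699111 -0.29413785  0.02731879]
```

```bash
python3 -m crank '[[-1,0.5,0,0.2,0],[-1,1,0,0.4,0],[-1,1,0,0.5,0],[-1,1,0,0.5,0],[-1,1,0,0.5,0]]'
python3 - <<'E'
from cell import telemetry
s=telemetry.observe();print(s["contact_force"],s["torque"])
E
```

```text
time: 18.2
tool_pos: [0.6012, -0.171, 0.4373]
tool_rot: [3.141, -0.001, -0.158]
contact_force: [-0.3, 0.6, 1.5]
opening: 0.0136
grip_force: 59.9
[-0.33320439  0.58230961  1.53506944] [0.01975126 0.19881876 0.01415164]
```

```bash
python3 -m crank '[[-0.7,0,0,0,0],[-0.66,0,0,0,0],[-0.6,0,0,0,0],[-0.5,0,0,0,0],[-0.3,0,0,0,0],[-0.1,0,0,0,0],[0.1,0,0,0,0],[0.2,0,0,0,0],[0.2,0,0,0,0],[0.2,0,0,0,0]]' 10
python3 - <<'E'
from cell import telemetry
s=telemetry.observe();print(s["contact_force"],s["torque"])
E
```

```text
time: 19.03
tool_pos: [0.6013, -0.171, 0.4367]
tool_rot: [3.141, -0.0, -0.158]
contact_force: [0.0, -0.3, -0.1]
opening: 0.0543
grip_force: 0.0
[ 0.041632   -0.31783163 -0.10592493] [0.06674749 0.015514   0.0174604 ]
```

```bash
python3 -m crank '[[0.2,0,0,-3,0],[0.2,0,0,-10,0],[0.2,0,0,-20,0],[0.2,0,0,-35,0],[0.2,0,0,-55,0],[0.2,0,0,-80,0],[0.2,-10,0,-105,0],[0.2,-30,0,-125,0],[0.2,-55,0,-130,0],[0.2,-80,0,-130,0],[0.2,-95,0,-130,0],[0.2,-100,0,-130,0]]'
python3 - <<'E'
from h import *
s=telemetry.observe();p=np.array([.6012+.001,-.171]);print(s["tool_pos"])
e=np.array([np.cos(-.158),np.sin(-.158)]); f=np.array([-e[1],e[0]])
o=[]
for n in("wrist","scene"):
  for k in range(2):
    im,d,c=grab(n,f"{n}4_{k}"); W=cloud(n,im,d,c); P=W.reshape(-1,3)
    L=np.c_[(P[:,:2]-p)@e,(P[:,:2]-p)@f,P[:,2]]
    for zl in (.05,.07,.09,.11,.23,.26,.28):
        Q=L[(abs(L[:,0])<.045)&(abs(L[:,1])<.025)&(L[:,2]>zl)&(L[:,2]<zl+.02)]
        if len(Q)>3 and k==1: print(n,zl,len(Q),Q.min(0).round(4),Q.max(0).round(4))
  u=c[1]@np.array([.60,-.171,.18])+c[2]
  r=u/u[2]; q=np.hypot(r[0],r[1]); k=(np.arctan(q)/q if n=="wrist" else 1)
  x,y=int(c[0][0,0]*r[0]*k+c[0][0,2]),int(c[0][1,1]*r[1]*k+c[0][1,2]); h=55
  x=min(max(x,h),640-h); y=min(max(y,h),400-h)
  o.append(cv2.resize(im[y-h:y+h,x-h:x+h,::-1],(400,400),interpolation=2))
cv2.imwrite("pics/fin.png",np.hstack(o))
E
```

```text
time: 20.03
tool_pos: [0.5004, -0.1546, 0.5691]
tool_rot: [3.141, -0.003, -0.158]
contact_force: [0.5, 0.2, 0.9]
opening: 0.0553
grip_force: 0.0
[ 0.50040399 -0.15458786  0.56908701]
wrist 0.11 37 [-0.0119 -0.0192  0.1198] [-0.0009  0.0188  0.1298]
wrist 0.23 452 [-0.0212 -0.0248  0.2348] [0.0073 0.0246 0.2454]
wrist 0.26 9 [-0.0062 -0.0078  0.2769] [0.0063 0.0077 0.2798]
wrist 0.28 714 [-0.0186 -0.0077  0.28  ] [0.0162 0.0076 0.2931]
scene 0.05 58 [-0.0099 -0.0209  0.0503] [0.0289 0.015  0.07  ]
scene 0.07 57 [-0.0028 -0.0194  0.0702] [0.0278 0.0161 0.0896]
scene 0.09 57 [-0.0012 -0.0195  0.09  ] [0.0269 0.0103 0.1094]
scene 0.11 89 [-0.0028 -0.0199  0.1102] [0.0254 0.0181 0.1298]
scene 0.23 114 [-0.0174 -0.0238  0.2305] [0.0243 0.0249 0.2498]
scene 0.26 57 [-0.0149 -0.0083  0.2601] [0.0202 0.0054 0.28  ]
scene 0.28 85 [-0.0192 -0.008   0.2804] [0.0195 0.0071 0.2929]
```

View pics/fin.png

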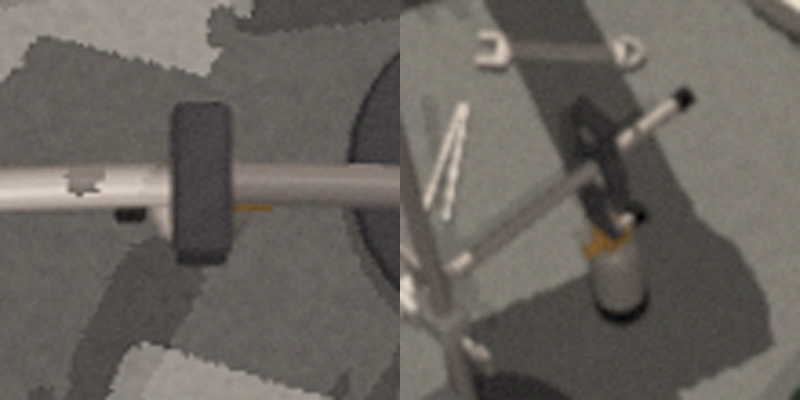

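The picture shows the hook hanging on the rod (left half, tab at (203,185)) and the body below it (right half, (620,285)). I'll wait for any swing to die down, compare two moments, then hand in.

```bash
for i in 1 2 3 4; do python3 -m crank '[[0.2,0,0,0,0],[0.2,0,0,0,0],[0.2,0,0,0,0],[0.2,0,0,0,0],[0.2,0,0,0,0],[0.2,0,0,0,0],[0.2,0,0,0,0],[0.2,0,0,0,0],[0.2,0,0,0,0],[0.2,0,0,0,0],[0.2,0,0,0,0],[0.2,0,0,0,0]]' | head -1; done
python3 - <<'E'
from h import *
p=np.array([.6022,-.171]);e=np.array([np.cos(-.158),np.sin(-.158)]); f=np.array([-e[1],e[0]])
for k in range(4):
    im,d,c=grab("scene"); grab("top");grab("top"); P=cloud("scene",im,d,c).reshape(-1,3); L=np.c_[(P[:,:2]-p)@e,(P[:,:2]-p)@f,P[:,2]]
    print([L[(abs(L[:,0])<.045)&(abs(L[:,1])<.025)&(L[:,2]>z)&(L[:,2]<z+.02)].mean(0).round(4)[:2] for z in(.06,.1,.275)])
E
```

```text
time: 21.23
time: 22.23
time: 23.23
time: 24.23
[array([ 0.0192, -0.0072]), array([ 0.0173, -0.008 ]), array([ 0.0029, -0.0015])]
[array([ 0.0184, -0.0089]), array([ 0.0171, -0.0076]), array([ 0.0033, -0.0013])]
[array([ 0.0185, -0.008 ]), array([ 0.0174, -0.0073]), array([ 0.0033, -0.0017])]
[array([ 0.0187, -0.0084]), array([ 0.0173, -0.0078]), array([ 0.0027, -0.0016])]
```

At rest.

```bash
python3 -c "
from cell import ticket
print(ticket.hand_in())"
```

```text
the job is handed in; nothing more can be done
None
```

The cylinder hangs at rest on the cross rod and the job is handed in at about 25 s. The latch snapped shut and held a pull of about 12 N, the highest measured push on the rod was about 12 N, and I moved nothing else.

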